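# Lock the length stop with a ball-lock pin

### The job

Lock the sliding length stop: take the ball-lock pin with the red thumb button out of the rack, squeezing the button in and keeping it in, and lower its nose through the hole in the stop bar until it rests on the rail below. Pressing down only lightly, drag the bar along its guide with the pin, yellow stop plate leading, until the nose feels the hidden hole in the rail and drops in; then press the pin gently home, shoulder flat on the bar, and let go so that the button springs out and the pin stays locked. Leave the other two pins and the tools on the bench where they are.

Things in the scene. Friction and masses are not known exactly. Their poses are not given: they have to be found in the camera images.
- pin_head (a point): Ball-lock pin, upright in any one of the rack's holes. This point: on its axis, 25 mm above its shoulder's underside, the height to grip. z up along the pin, x towards the red button. Black flat-sided head, 22 x 22 mm, top 17 mm above this point, back face 12 mm from the axis on the -x side. Gripped along x (the only way that presses the button) it is 29 mm wide, 24 mm with the button in. About 0.2 kg.
- pin_button (a joint): How far the red thumb button is pressed, m: 0 fully out, 0.005 fully in. It is an upright plate, 18 mm wide and 31 mm tall, on the head's +x side, 9 to 40 mm above the shoulder's underside; its outer face is 17 mm from the pin's axis when out, 12 mm when in. Spring: 3 N to start, 8 N fully in; it springs out when let go. A grip of 40 N keeps it in and the pin from tilting.
- pin_shoulder (a point): The centre of the underside of the pin's steel shoulder, a disc 32 mm in diameter and 4 mm thick under the head. Same axes as pin_head. In the rack it rests on the rack's top, with sideways play of a few mm; pull straight up 40 mm to clear the rack.
- pin_tip (a point): Centre of the pin's lower end, 39 mm below the shoulder's underside, 64 mm below pin_head. The steel shank is 14 mm in diameter, its last 6 mm tapering to 9 mm. Two brass locking lugs, 5 mm tall, 25 to 30 mm below the shoulder on the +y and -y sides, stand 3.5 mm out of the shank while the button is out and draw in flush when it is fully in; with them out the shank cannot pass a hole.
- bar_hole (a point): Centre of the hole (15.5 mm diameter) in the sliding stop bar, at the bar's top face, 48 mm above the bench. z up, x along the guide, the way the bar is to be dragged. The bar is a bright steel flat, 12 mm thick, 44 mm wide, from 90 mm behind this hole to 110 mm ahead. 105 mm ahead of the hole a yellow stop plate, 70 mm wide, rises 54 mm above the bar's top.
- stop_bar (a joint): How far the stop bar has been dragged along its guide, m, 0 to 0.075; it starts between 0 and 0.010 and stays where it is left (about 2 N of drag). The holes of the bar and the rail line up somewhere between 0.025 and 0.055, different every time. With the pin home, its shoulder sits on the bar and its lugs are 2 mm below the rail.
- guide: The stop's guide, bolted down: 300 mm long, 76 mm wide, two blue side strips (tops 1 mm below the bar's top) on dark feet; origin on the bench under its middle, x as for bar_hole. Under the bar, 1 mm clear, is a fixed rail, 10 mm thick, top face 13 mm below the bar's top, 25 mm of free space under it. Its one hole, 15.5 mm, on the guide's centre line, is hidden by the bar and not reported.
- rack: The wooden pin rack, fixed: 70 x 220 x 50 mm, three holes 70 mm apart in a row along its y; origin under its middle.
- knob_pin_head (a point): A plain pin with a round black knob, 30 mm, in the rack; leave it. The point is 25 mm above its shoulder.
- tee_pin_head (a point): A plain pin with a blue cross handle, 44 mm long, in the rack; leave it. The point is 25 mm above its shoulder.
- hammer: A hammer lying on the bench, beyond the rack and guide. Leave it.
- screwdriver: An orange screwdriver lying on the near side. Leave it.
- wrench: A steel wrench on the right. Leave it.
- jar: An amber jar with a steel lid, 66 mm diameter, 90 mm tall, far left. Leave it.
- square: A joiner's square with a dark wooden stock, near left. Leave it.
Mind the look-alikes: they are no part of the job. What is shaped like the part that bears pin_head but brown or orange is not meant.

How it is judged:
By the outcome, as a careful person would: the job done as asked, in the order asked, and still so for the second after the job is handed in, with the robot touching nothing.
It also fails if it takes over 58 s, if anything falls off the work surface, if the arm or the gripper's body presses on something with over 40 N, if the wrist force passes 120 N, or if a joint passes its speed limit or range.

### The arm

A 6-joint arm with a two-finger parallel gripper is mounted at the origin on the work surface. World frame = base frame: x ahead of the robot, y to its left, z up, the work surface at z = 0. Lengths are in m, angles in degrees, forces in N, time in s.
With the tool pointing down it reaches from about 0.35 to 0.875 m from the base axis. Payload 4.2 kg.
Tool frame: the origin (TCP) lies midway between the tips of the shut fingers; the grasp point (between the pads) lies 19 mm behind it; z points along the fingers, y is the direction in which the jaws open and shut (so a half turn about z gives the same grasp; the last joint's range is limited). The gripper opens to 87 mm and grips with 3 to 60 N. Pads are 19 mm wide; open, the fingers measure 117 mm over their backs; the gripper's body (75 mm by 190 mm) begins 51 mm behind the grasp point.
Start: joints at [86.837, 22.042, 0.453, 0, -68.411, -14.817], TCP at [0.193, 0.594, 0.223] pointing down, gripper open.
Joint ranges: [-179.83, 179.83], [-69.29, 118.12], [-61.27, 80.66], [-181.25, 117.63], [-171.15, -9.14], [-177.46, 177.46]. Speed limits (degrees/s): [159.86, 159.86, 180, 180, 180, 180].

### API

Orientations are given as a 3x3 rotation matrix whose columns are the frame's x, y, z axes.
In Python, from station import sense, capture, finish_job gives the robot as it stands. The module is installed in compiled form; this text tells all that it offers.
- The arm moves only by the shell command python3 -m jog 'ROWS' [OPENING]. ROWS is JSON, a list of rows, each a list of 6 numbers: the shift along the tool's x, y, z in cm, then the turn, a rotation vector about the tool's x, y, z in degrees. In form: [[dx, dy, dz, wx, wy, wz], ...]. A call has exactly 5 rows; each row shifts and turns the commanded pose from where the row before left it, along the tool's axes as they then stand; what a row does not reach is not made up. A row lasts 1/12 s, in which the tool goes at most 41.7 mm and 7.16 degrees, less where a joint would pass 70% of its speed; a pose out of reach is approached as far as the arm can. A call is refused whole if a number of a shift passes 4.17 or a number of a turn 7.16, either way. A call with a gripper value outside its range is refused whole. OPENING is the finger opening in cm, from 0 to 8.7, set as the call begins (- or left out, the last holds). The fingers move at their own pace and stop on an object; the grip force is fixed at half the most. Time passes only in rows, so rows that do not move let the fingers close, or fill a call up. It gives the time, the measured TCP pose, the force and the opening at its end, in the units of the state.
- sense(): the state, without advancing time (a new reading comes with each control period).
- capture(name): name is "side" or "top" or "wrist"; returns a dict with "frame" (384x512x3 uint8, red, green, blue), "fx", "fy", "cx", "cy" (pixels), "dist" ([k1, k2, p1, p2, k3] as OpenCV has them; the pictures are not rectified), "world_to_cam" (4x4, takes a point from world to camera coordinates). Camera axes: x right, y up, looking along -z (the intrinsics and any distortion apply to the point x, -y, -z); pixel columns grow to the right and rows downward; lengths in m; the calibration is good to about 2 mm. A picture is of the moment at which its call begins. There is no depth.
- finish_job(): hands the job in, once; it reports no verdict.
The state is a dict: "time_s": time; "joints": joint angles; "joint_velocities": joint speeds; "effort": joint torques, N m; "tcp_pos": TCP position; "ee_rot": TCP orientation; "wrist_force": force on the tool from outside, world axes, zero at the start; "moment": the same for the moment, N m; "gripper_width": opening from 0.0 (shut) to 1.0 (fully open).
Only numpy, scipy, OpenCV 4.12 (cv2) and the standard library are available. Lean on these libraries where they do the work, as an engineer would, in place of code of your own. Each camera call takes 0.05 s, during which the arm holds its last target.

## Working session

There is one attempt and no reset: what is moved stays moved. The work goes in short steps, Python scripts to look and compute and a shell command to move; the robot and the scene stay as the last step left them, time stands still between calls to the robot, and variables do not carry over. Pictures are saved under pics/ and viewed, and the job is handed in when it is done.

```bash
mkdir -p pics; cat > h.py <<'E'
import numpy as np, cv2
from station import sense, capture
def K(c): return np.array([[c["fx"],0,c["cx"]],[0,c["fy"],c["cy"]],[0,0,1.]])
def ray(c,uv):
    p=cv2.undistortPoints(np.array([[uv]],float),K(c),np.array(c["dist"],float))[0,0]
    T=np.array(c["world_to_cam"]);R=T[:3,:3];t=T[:3,3]
    o=-R.T@t; d=R.T@np.array([p[0],-p[1],-1.]); return o,d/np.linalg.norm(d)
def plane(c,uv,z):
    o,d=ray(c,uv); return o+d*(z-o[2])/d[2]
def proj(c,P):
    T=np.array(c["world_to_cam"]);q=T[:3,:3]@np.array(P)+T[:3,3]
    return cv2.projectPoints(np.array([[q[0],-q[1],-q[2]]]),np.zeros(3),np.zeros(3),K(c),np.array(c["dist"],float))[0].ravel()
def two(c1,u1,c2,u2):
    o1,d1=ray(c1,u1);o2,d2=ray(c2,u2)
    A=np.array([d1,-d2]).T;s=np.linalg.lstsq(A,o2-o1,rcond=None)[0]
    a=o1+s[0]*d1;b=o2+s[1]*d2;return (a+b)/2,np.linalg.norm(a-b)
def save(c,n,box=None,f=1.5):
    im=c["frame"]
    if box: x0,y0,x1,y1=box; im=im[y0:y1,x0:x1]
    im=cv2.resize(im,None,fx=f,fy=f,interpolation=cv2.INTER_CUBIC)
    cv2.imwrite("pics/"+n+".png",im[:,:,::-1])
E
python3 - <<'E'
from h import *
import pickle
d={}
for n in("side","top","wrist"):
    d[n]=capture(n); save(d[n],n+"0"); print(n,np.round(ray(d[n],(256,192)),3).tolist())
pickle.dump(d,open("c0.pkl","wb"))
s=sense();print(s)
E
```

```text
side [[0.333, -0.693, 0.531], [0.246, 0.801, -0.545]]
top [[0.43, -0.007, 1.074], [0.104, 0.013, -0.994]]
wrist [[0.274, 0.57, 0.383], [-0.295, 0.073, -0.953]]
{'time_s': 0.15, 'joints': array([ 8.68385642e+01,  2.20824923e+01,  3.99685374e-01, -1.92384058e-02,
       -6.84103076e+01, -1.48183099e+01]), 'joint_velocities': array([-0.02906851, -0.14561665,  0.2785763 ,  0.06372319,  0.0153015 ,
       -0.01250002]), 'effort': array([-2.83608188e-04, -3.91055703e+01,  1.87586564e+01,  4.22231019e+00,
        1.23760634e-02, -1.39027493e-04]), 'tcp_pos': array([0.19276085, 0.59407964, 0.22170793]), 'ee_rot': array([[ 9.51127496e-01, -3.08798197e-01, -4.01366667e-04],
       [-3.08798436e-01, -9.51126147e-01, -1.60544208e-03],
       [ 1.14007288e-04,  1.65092151e-03, -9.99998631e-01]]), 'wrist_force': array([ 0.51905214, -0.33953514, -0.64814235]), 'moment': array([-0.03702887,  0.02962941, -0.01386314]), 'gripper_width': 0.9972345348745262}
```

View pics/top0.png

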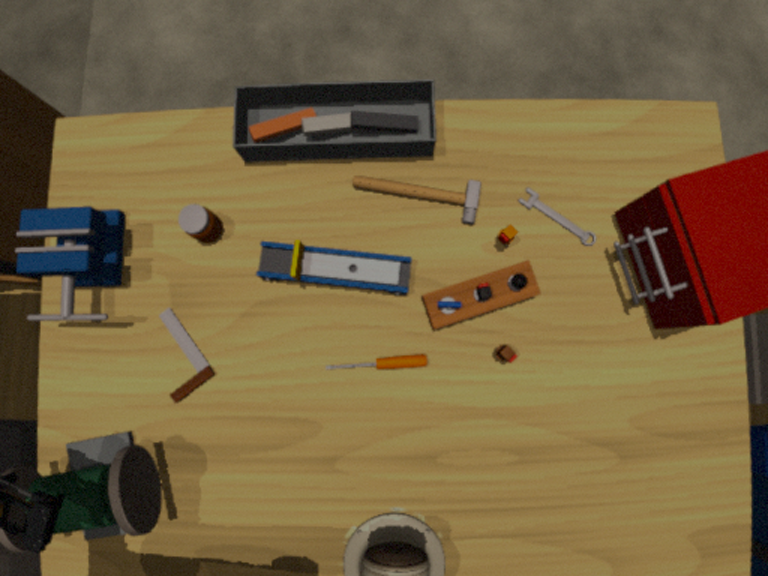

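View pics/side0.png

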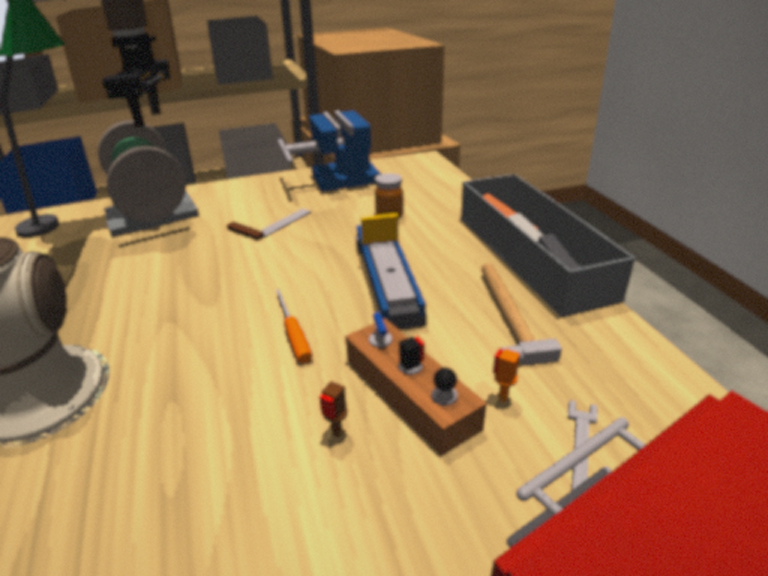

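View pics/wrist0.png

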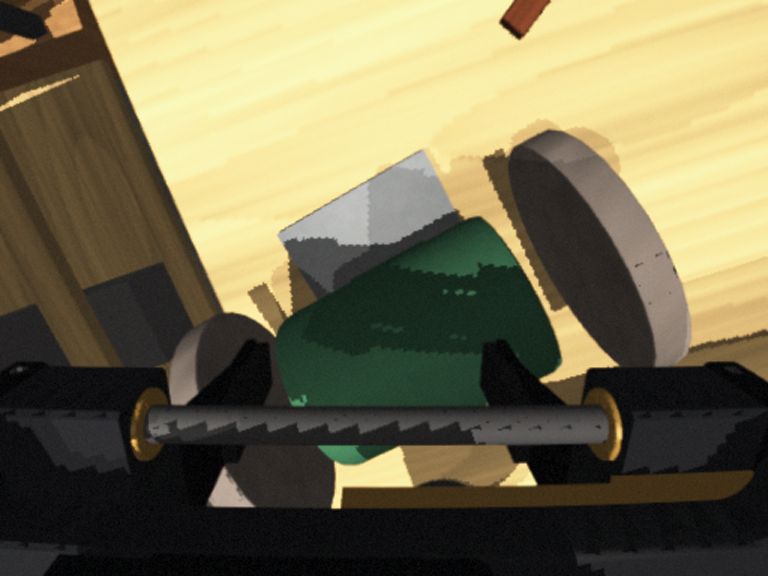

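The wanted pin could be confused with these (top view, 1.5x pixels):
- black head with red button, mid-rack, at (484,292)
- brown one with red at (506,354)
- orange one with red at (507,236)
- knob pin at (518,282)
- blue tee at (448,304)

I choose the black one in the rack and will check it in a close crop.

```bash
python3 - <<'E'
from h import *
import pickle
d=pickle.load(open("c0.pkl","rb"))
a=cv2.resize(d["top"]["frame"][165:225,275:365],None,fx=8,fy=8,interpolation=cv2.INTER_CUBIC)
cv2.imwrite("pics/ct.png",a[:,:,::-1])
a=cv2.resize(d["side"]["frame"][205:305,225:335],None,fx=6,fy=6,interpolation=cv2.INTER_CUBIC)
cv2.imwrite("pics/cs.png",a[:,:,::-1])
a=cv2.resize(d["top"]["frame"][150:205,165:280],None,fx=6.5,fy=6.5,interpolation=cv2.INTER_CUBIC)
cv2.imwrite("pics/cg.png",a[:,:,::-1])
E
```

```text
(no output)
```

View pics/ct.png

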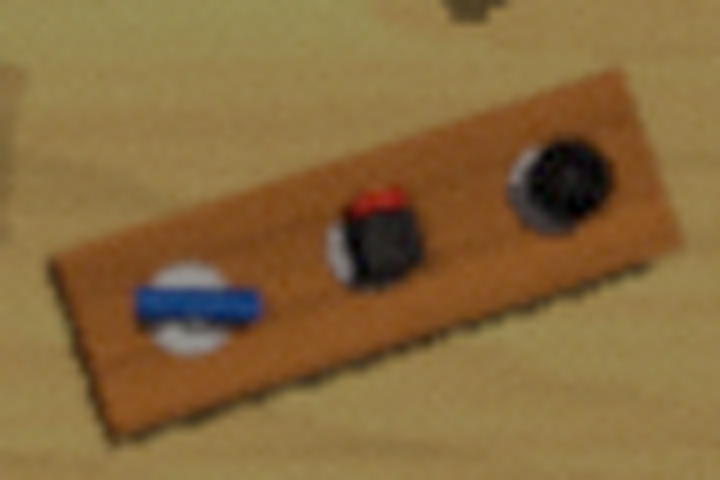

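View pics/cs.png

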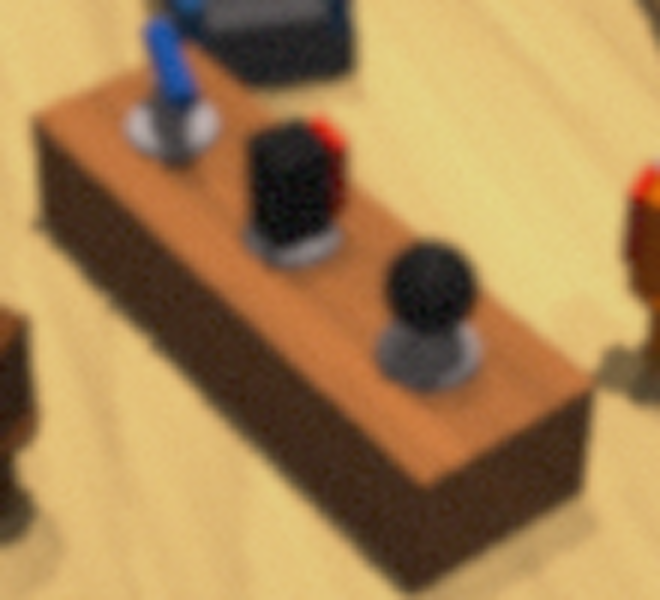

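View pics/cg.png

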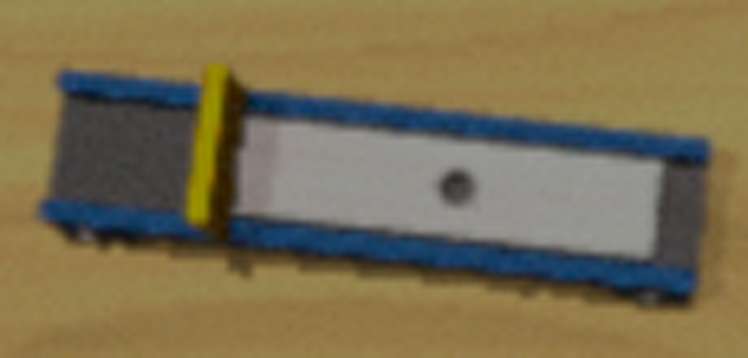

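Confirmed: the crop shows the black head with red button in the middle hole, with the button facing world +x. The bar hole is at about (235,178) in the raw top image, and the drag direction is roughly world +y.

```bash
python3 - <<'E'
from h import *
import pickle
d=pickle.load(open("c0.pkl","rb"));t=d["top"];s=d["side"]
def ct(x,y): return (275+(x+.5)/8-.5,165+(y+.5)/8-.5)
def cg(x,y): return (165+(x+.5)/6.5-.5,150+(y+.5)/6.5-.5)
print("head top",plane(t,ct(384,243),.092),"red top",plane(t,ct(378,199),.09))
rk=[plane(t,ct(*p),.05) for p in((50,258),(620,68),(683,242),(115,440))];print("rack",np.round(rk,4))
print("tee sh",plane(t,ct(190,308),.054),"knob",plane(t,ct(568,182),.075))
g=[plane(t,cg(*p),.047) for p in((65,73),(709,143),(692,290),(42,213))];print("guide",np.round(g,4),np.mean(g,0))
for a,b in((0,1),(3,2)):
    v=g[a]-g[b];print(np.degrees(np.arctan2(v[1],v[0])))
print("hole",plane(t,cg(456,186),.048),"yel",plane(t,cg(212,145),.102))
print("bar tail",plane(t,cg(658,208),.048))
# hole dark centroid
fr=cv2.cvtColor(t["frame"],cv2.COLOR_RGB2GRAY)[170:188,226:246];print(fr.min())
m=fr<(fr.min()+60);ys,xs=np.nonzero(m);print(xs.mean()+226,ys.mean()+170,plane(t,(xs.mean()+226,ys.mean()+170),.048))
print(sense()['tcp_pos'],np.degrees(np.arctan2(sense()['ee_rot'][1,1],sense()['ee_rot'][0,1])))
E
```

```text
head top [ 0.52011793 -0.17942171  0.092     ] red top [ 0.53577476 -0.17833058  0.09      ]
rack [[ 0.5213 -0.0653  0.05  ]
 [ 0.5863 -0.2768  0.05  ]
 [ 0.5218 -0.2966  0.05  ]
 [ 0.4551 -0.0869  0.05  ]]
tee sh [ 0.50174321 -0.11500804  0.054     ] knob [ 0.54191259 -0.24923456  0.075     ]
guide [[ 0.6356  0.2464  0.047 ]
 [ 0.5962 -0.0467  0.047 ]
 [ 0.5298 -0.0373  0.047 ]
 [ 0.5712  0.2563  0.047 ]] [0.58322765 0.1046791  0.047     ]
82.34631944628046
81.97880191120174
hole [0.57908063 0.06763582 0.048     ] yel [0.59142736 0.16846667 0.102     ]
bar tail [ 0.5670441  -0.02299071  0.048     ]
48
235.28235294117647 177.8 [0.58020326 0.06600456 0.048     ]
[0.19276085 0.59407964 0.22170793] -107.98684450895904
```

```bash
python3 -m jog '[[1.5,1.7,0,0,0,0],[2.5,2.9,0,0,0,0],[2.5,2.9,0,0,0,0],[2.5,2.9,0,0,0,0],[2.5,2.9,0,0,0,0]]' 8.7
python3 -m jog '[[2.5,2.9,0,0,0,0],[2.5,2.9,0,0,0,0],[2.5,2.9,0,0,0,0],[2.5,2.9,0,0,0,0],[2.5,2.9,0,0,0,0]]'
python3 -m jog '[[2.5,2.9,0,0,0,0],[2.5,2.9,0,0,0,0],[2.5,2.9,0,0,0,0],[2.5,2.9,0,0,0,0],[2.5,2.9,0,0,0,0]]'
python3 -m jog '[[2.5,2.9,0,0,0,0],[2.5,2.9,0,0,0,0],[2.5,2.9,0,0,0,0],[2.5,2.9,0,0,0,0],[2.5,2.9,0,0,0,0]]'
python3 - <<'E'
from h import *
s=sense();print(s['time_s'],s['joints'],s['tcp_pos'],s['ee_rot'])
E
```

```text
time_s: 0.57
tcp_pos: [0.2614, 0.4306, 0.2221]
ee_rot: [[0.951, -0.308, -0.0], [-0.308, -0.951, -0.001], [-0.0, 0.001, -1.0]]
wrist_force: [0.2, -0.2, -0.4]
gripper_width: 0.999
time_s: 0.98
tcp_pos: [0.3354, 0.254, 0.2226]
ee_rot: [[0.951, -0.308, 0.0], [-0.308, -0.951, 0.0], [-0.0, -0.0, -1.0]]
wrist_force: [0.9, 0.6, 0.5]
gripper_width: 0.998
time_s: 1.4
tcp_pos: [0.4096, 0.0776, 0.2227]
ee_rot: [[0.951, -0.308, 0.0], [-0.308, -0.951, 0.0], [0.0, -0.0, -1.0]]
wrist_force: [1.0, 0.9, -0.1]
gripper_width: 0.998
time_s: 1.82
tcp_pos: [0.4838, -0.099, 0.2225]
ee_rot: [[0.951, -0.309, -0.0], [-0.309, -0.951, 0.0], [-0.0, -0.0, -1.0]]
wrist_force: [1.1, 1.0, 0.2]
gripper_width: 0.997
1.8167 [ 7.30535000e+00  9.20423168e+00 -1.74571545e+01 -1.02933883e-02
 -6.33425674e+01  6.47064196e+01] [ 0.48379612 -0.09903654  0.2224702 ] [[ 9.51095072e-01 -3.08898295e-01 -8.88532398e-05]
 [-3.08898280e-01 -9.51095069e-01  1.50480421e-04]
 [-1.30991024e-04 -1.15674574e-04 -9.99999985e-01]]
```

```bash
python3 -m jog '[[2,2.2,0,0,0,0],[2,2.2,0,0,0,0],[2,2.2,0,0,0,0],[0,0,0,0,0,7],[0,0,0,0,0,7]]' >/dev/null
python3 -m jog '[[0,0,0,0,0,7],[0,0,0,0,0,7],[0,0,0,0,0,7],[0,0,0,0,0,7],[0,0,0,0,0,7]]' >/dev/null
python3 -m jog '[[0,0,0,0,0,7],[0,0,0,0,0,7],[0,0,0,0,0,5],[0,0,0,0,0,0],[0,0,0,0,0,0]]'
python3 - <<'E'
from h import *
import pickle
c=capture("wrist");save(c,"w1");pickle.dump(c,open("w1.pkl","wb"))
s=sense();print(s['time_s'],s['joints'],s['tcp_pos'],s['ee_rot'])
E
```

```text
time_s: 3.07
tcp_pos: [0.5202, -0.1783, 0.2223]
ee_rot: [[0.072, -0.997, -0.0], [-0.997, -0.072, 0.0], [-0.0, 0.0, -1.0]]
wrist_force: [-0.4, -0.1, -0.5]
gripper_width: 0.997
3.1167 [-2.03019234e+00  1.47628039e+01 -1.02029952e+01 -6.07610776e-03
 -6.50606113e+01  6.17851295e+00] [ 0.52019492 -0.17831095  0.22234261] [[ 7.22939598e-02 -9.97383263e-01 -4.57251596e-04]
 [-9.97383358e-01 -7.22940182e-02  1.12428788e-04]
 [-1.45191147e-04  4.47927210e-04 -9.99999889e-01]]
```

View pics/w1.png

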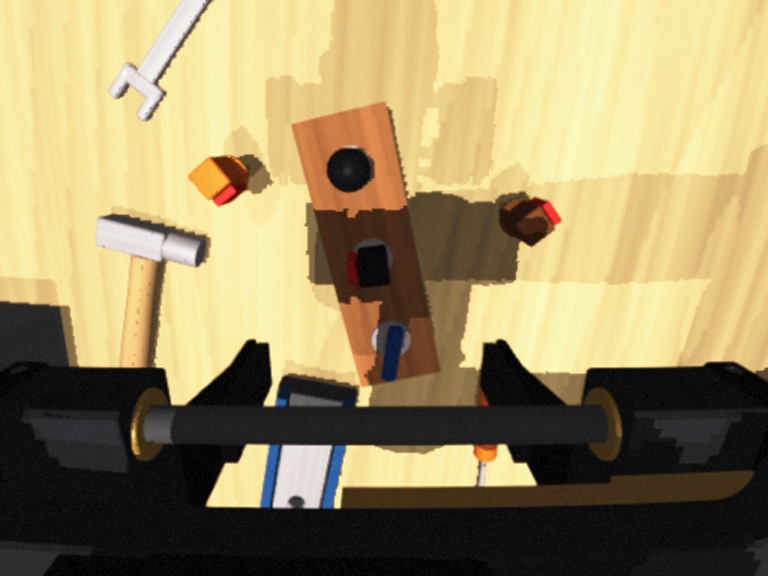

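Wrist view: the pin head is at (372,265) with its red button on the left (world +x). The knob is at (349,169) and the tee at (392,345). Next I'll zoom in for the head's corners.

```bash
python3 - <<'E'
from h import *
import pickle
c=pickle.load(open("w1.pkl","rb"))
a=np.clip(cv2.resize(c["frame"][150:205,215:275],None,fx=10,fy=10,interpolation=cv2.INTER_CUBIC).astype(float)*1.8,0,255)
cv2.imwrite("pics/w1c.png",a[:,:,::-1])
E
```

```text
[ WARN:0@0.532] global loadsave.cpp:1063 imwrite_ Unsupported depth image for selected encoder is fallbacked to CV_8U.
```

View pics/w1c.png

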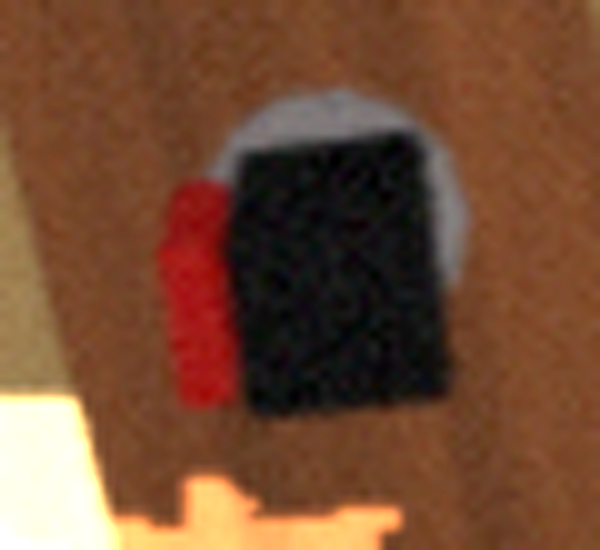

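```bash
python3 - <<'E'
from h import *
import pickle
c=pickle.load(open("w1.pkl","rb"))
f=lambda x,y:(215+(x+.5)/10-.5,150+(y+.5)/10-.5)
a,b=plane(c,f(252,415),.092),plane(c,f(450,393),.092)
v=a-b;print(a,b,np.linalg.norm(v),np.degrees(np.arctan2(v[1],v[0])))
y=np.degrees(np.arctan2(v[1],v[0]))
e=v/np.linalg.norm(v);n=np.array([e[1],-e[0],0]) # toward -y side
print("centre",(a+b)/2+n*.011)
a2,b2=plane(c,f(244,155),.054),plane(c,f(414,135),.054);v2=a2-b2
print(a2,b2,np.linalg.norm(v2),np.degrees(np.arctan2(v2[1],v2[0])),"c",(a2+b2)/2-n*.011)
for p,z in (((178,408),.09),((161,250),.09)):print(plane(c,f(*p),z))
# shoulder disc: z .054 extremes right edge 468,y~220 ; top 335,90
print(plane(c,f(468,220),.054),plane(c,f(335,90),.054))
s=sense();print(np.degrees(np.arctan2(-s['ee_rot'][1,1],-s['ee_rot'][0,1])))
p=proj(c,[.52,-.18,.05]);print(p)
E
```

```text
[ 0.5312162  -0.16851217  0.092     ] [ 0.51069302 -0.17242351  0.092     ] 0.020892574726106585 10.790126884387846
centre [ 0.52301394 -0.18127335  0.092     ]
[ 0.53462589 -0.1877976   0.054     ] [ 0.51525145 -0.19155884  0.054     ] 0.019736155531487422 10.986397835607898 c [ 0.52287934 -0.17887271  0.054     ]
[ 0.5390866  -0.16808637  0.09      ]
[ 0.54177838 -0.18511938  0.09      ]
[ 0.50820908 -0.18199515  0.054     ] [ 0.52469084 -0.19613739  0.054     ]
4.145759156244598
[251.08775775 171.68412839]
```

```bash
python3 -m jog '[[0.2,-0.2,0,0,0,0],[0,0,0,0,0,-6.2],[0,0,2,0,0,0],[0,0,3,0,0,0],[0,0,3,0,0,0]]' 5.5
python3 -m jog '[[0,0,2,0,0,0],[0,0,1.5,0,0,0],[0,0,0,0,0,0],[0,0,0,0,0,0],[0,0,0,0,0,0]]' 
python3 - <<'E'
from h import *
c=capture("wrist");save(c,"w2");c=capture("side");save(c,"s2",(190,150,360,310),4.5)
E
```

```text
time_s: 3.53
tcp_pos: [0.5234, -0.1803, 0.1427]
ee_rot: [[0.179, -0.984, 0.004], [-0.984, -0.179, -0.0], [0.001, -0.003, -1.0]]
wrist_force: [0.3, 0.0, -1.2]
gripper_width: 0.708
time_s: 3.95
tcp_pos: [0.5235, -0.1804, 0.1087]
ee_rot: [[0.178, -0.984, 0.002], [-0.984, -0.178, -0.001], [0.001, -0.002, -1.0]]
wrist_force: [0.6, -0.4, 0.6]
gripper_width: 0.634
```

View pics/w2.png

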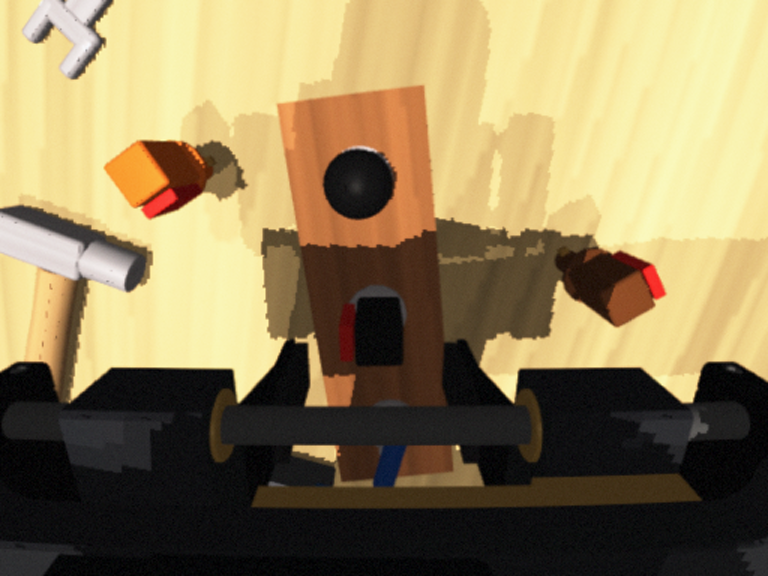

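View pics/s2.png

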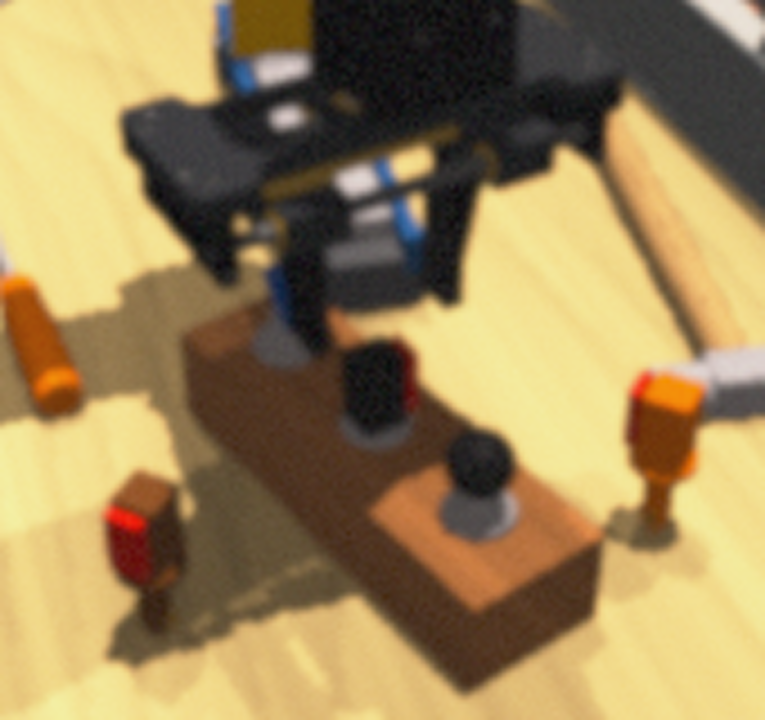

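Wrist view: the head at (380,330) is now square to the jaws and centred between the fingers, whose inner edges are at 308 and 442. I'll descend and squeeze.

```bash
python3 -m jog '[[0,0,1.5,0,0,0],[0,0,1.5,0,0,0],[0,0,1.2,0,0,0],[0,0,0.8,0,0,0],[0,0,0.25,0,0,0]]'
python3 -m jog '[[0,0,0,0,0,0],[0,0,0,0,0,0],[0,0,0,0,0,0],[0,0,0,0,0,0],[0,0,0,0,0,0]]' 0
python3 -m jog '[[0,0,0,0,0,0],[0,0,0,0,0,0],[0,0,0,0,0,0],[0,0,0,0,0,0],[0,0,0,0,0,0]]'
python3 -m jog '[[0,0,0,0,0,0],[0,0,0,0,0,0],[0,0,0,0,0,0],[0,0,0,0,0,0],[0,0,0,0,0,0]]'
python3 - <<'E'
from h import *
c=capture("wrist");save(c,"w3")
E
```

```text
time_s: 4.47
tcp_pos: [0.5223, -0.1802, 0.0546]
ee_rot: [[0.177, -0.984, -0.001], [-0.984, -0.177, 0.0], [-0.0, 0.001, -1.0]]
wrist_force: [-0.1, -0.2, 0.1]
gripper_width: 0.633
time_s: 4.88
tcp_pos: [0.5234, -0.1803, 0.0559]
ee_rot: [[0.178, -0.984, 0.002], [-0.984, -0.178, -0.0], [0.001, -0.002, -1.0]]
wrist_force: [1.2, 0.0, -0.0]
gripper_width: 0.337
time_s: 5.3
tcp_pos: [0.522, -0.1804, 0.0559]
ee_rot: [[0.178, -0.984, -0.001], [-0.984, -0.178, -0.0], [0.0, 0.001, -1.0]]
wrist_force: [-2.0, 0.9, 4.7]
gripper_width: 0.272
time_s: 5.72
tcp_pos: [0.522, -0.1804, 0.0559]
ee_rot: [[0.178, -0.984, -0.001], [-0.984, -0.178, -0.0], [0.0, 0.001, -1.0]]
wrist_force: [-1.9, -0.1, 5.8]
gripper_width: 0.274
```

View pics/w3.png

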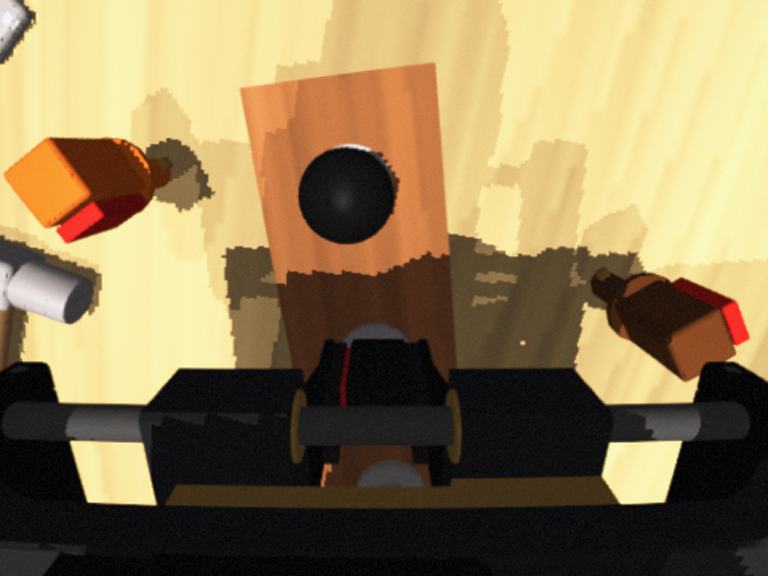

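Grip opening is 23.8 mm, so the button is fully in. Lifting now.

```bash
python3 -m jog '[[0,0,-0.5,0,0,0],[0,0,-1,0,0,0],[0,0,-1,0,0,0],[0,0,-1,0,0,0],[0,0,-1,0,0,0]]'
python3 -m jog '[[0,0,-2,0,0,0],[0,0,-2,0,0,0],[0,0,-2,0,0,0],[0,0,-1.5,0,0,0],[0,0,0,0,0,0]]'
python3 - <<'E'
from h import *
s=sense()
print(s['gripper_width']*87,s['tcp_pos'])
hx,hy=.5797,.0668
dd=np.array([hx,hy,0])-s['tcp_pos'];R=s['ee_rot'];print("hole offset tool cm",100*(R.T@dd))
c=capture("side");save(c,"s3",(190,100,360,300),3)
c=capture("wrist");save(c,"w4")
E
```

```text
time_s: 6.18
tcp_pos: [0.5227, -0.1802, 0.1014]
ee_rot: [[0.178, -0.984, 0.001], [-0.984, -0.178, -0.0], [0.0, -0.001, -1.0]]
wrist_force: [0.5, 0.1, -2.0]
gripper_width: 0.269
time_s: 6.6
tcp_pos: [0.5248, -0.1806, 0.1797]
ee_rot: [[0.178, -0.984, 0.009], [-0.984, -0.178, -0.001], [0.003, -0.008, -1.0]]
wrist_force: [-0.0, 0.1, -1.3]
gripper_width: 0.267
23.230557223498835 [ 0.52481906 -0.18060835  0.17968543]
hole offset tool cm [-23.4209827   -9.6606064   17.97851095]
```

View pics/s3.png

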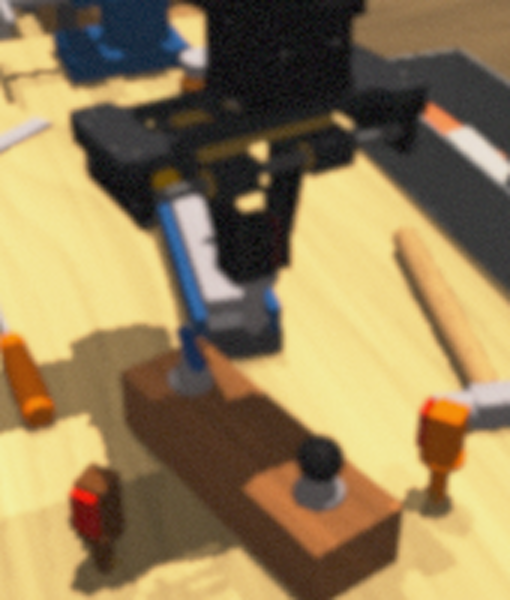

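View pics/w4.png

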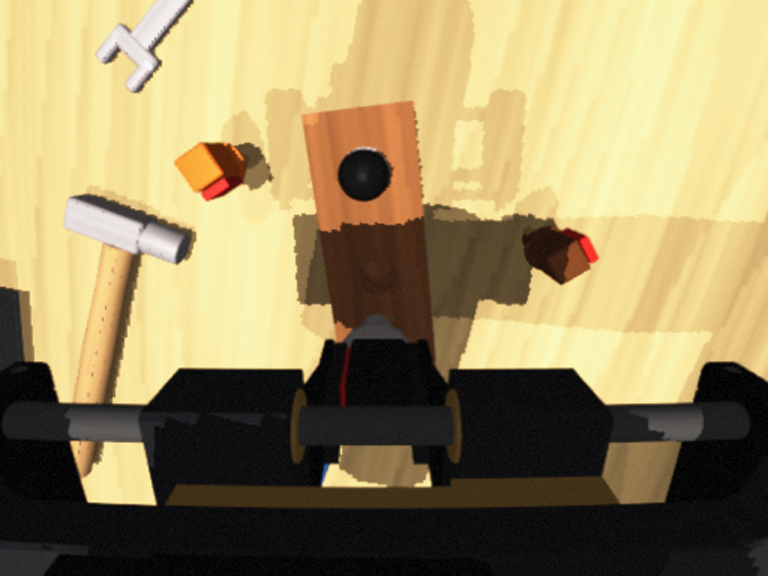

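The pin is held: its old hole is empty and the shoulder shows at (378,325). I'll fly slightly past the bar hole so the wrist camera can see it.

```bash
python3 -m jog '[[-1.8,-0.6,0,0,0,0],[-2.8,-0.9,0,0,0,0],[-2.8,-0.9,0,0,0,0],[-2.8,-0.9,0,0,0,0],[-2.8,-0.9,0,0,0,0]]'
python3 -m jog '[[-2.8,-0.9,0,0,0,0],[-2.8,-0.9,0,0,0,0],[-2.8,-0.9,0,0,0,0],[-2.8,-0.9,0,0,0,0],[-2.8,-0.9,0,0,0,0]]'
python3 -m jog '[[-1.8,-0.6,0,0,0,0],[-0.9,-0.3,0,0,0,0],[0,0,0,0,0,0],[0,0,0,0,0,0],[0,0,0,0,0,0]]'
python3 - <<'E'
from h import *
import pickle
c=capture("wrist");save(c,"w5");t=capture("top");sd=capture("side");s=sense();pickle.dump((c,t,sd,s),open("w5.pkl","wb"))
save(c,"w5c",(200,100,310,240),4.2)
E
```

```text
time_s: 7.12
tcp_pos: [0.5396, -0.0437, 0.1734]
ee_rot: [[0.177, -0.984, -0.003], [-0.984, -0.177, -0.0], [-0.0, 0.003, -1.0]]
wrist_force: [-0.8, -0.1, -1.6]
gripper_width: 0.269
time_s: 7.53
tcp_pos: [0.5591, 0.1021, 0.1733]
ee_rot: [[0.177, -0.984, -0.003], [-0.984, -0.177, -0.001], [0.0, 0.003, -1.0]]
wrist_force: [1.2, -0.4, -2.1]
gripper_width: 0.271
time_s: 7.95
tcp_pos: [0.5637, 0.1279, 0.1744]
ee_rot: [[0.176, -0.984, -0.002], [-0.984, -0.176, -0.001], [0.0, 0.002, -1.0]]
wrist_force: [-0.4, 0.2, -2.1]
gripper_width: 0.27
```

View pics/w5.png

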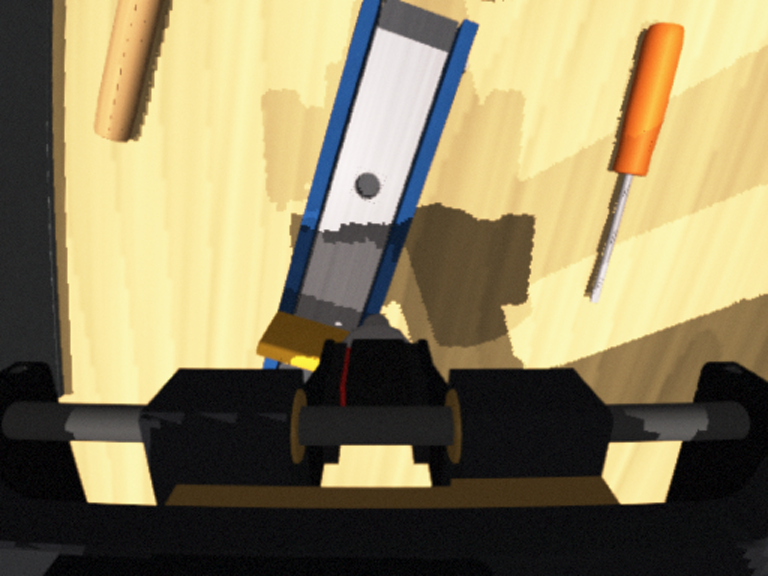

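View pics/w5c.png

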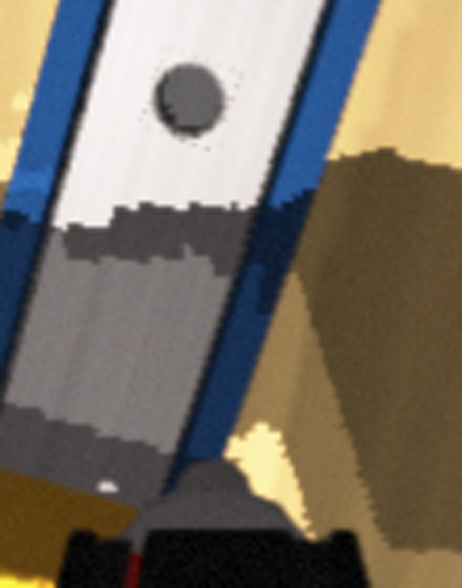

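Wrist view: the bar hole is at crop (188,100), with the bar running up the image. The held shank's nose pokes out at crop (217,460). I'll compute the hole position, the guide axis and the nose offset from the TCP.

```bash
python3 - <<'E'
from h import *
import pickle
c,t,sd,s=pickle.load(open("w5.pkl","rb"))
g=lambda x,y:(200+(x+.5)/4.2-.5,100+(y+.5)/4.2-.5)
h=plane(c,g(188,100),.048);print("hole(wrist)",h)
# hole from mask
fr=cv2.cvtColor(c["frame"],cv2.COLOR_RGB2GRAY);sub=fr[112:137,232:258]
m=(sub<150).astype(np.uint8);n,l,st,ce=cv2.connectedComponentsWithStats(m)
k=1+np.argmax(st[1:,4]);print(st[k],ce[k]+[232,112],plane(c,ce[k]+[232,112],.048))
# bar edges  (white/dark line) left: (108,0)->(5,385)?; right (328,0)->(180,440)
for a,b in (((107,5),(50,228)),((325,10),(262,205))):
    A,B=plane(c,g(*a),.048),plane(c,g(*b),.048);v=B-A;print(A,B,np.degrees(np.arctan2(v[1],v[0])))
R=s['ee_rot'];T=s['tcp_pos'];print(T,"tool x yaw",np.degrees(np.arctan2(R[1,0],R[0,0])))
for p in((217,460),):
    q=plane(c,g(*p),T[2]-.045);print("tip edge in tool mm",1000*(R.T@(q-T)))
for p in((130,530),(300,530)):
    q=plane(c,g(*p),T[2]-.006);print("disc edge in tool mm",1000*(R.T@(q-T)))
# predicted
for r,z in((4.5,45),(7,39)):
    print(proj(c,T+R@np.array([r,0,z])*.001))
print(g(217,460))
save(t,"t5",(150,130,320,230),4.5)
E
```

```text
hole(wrist) [0.58064152 0.06904504 0.048     ]
[  5   3  16  18 220] [244.50909091 123.5       ] [0.58050794 0.06909007 0.048     ]
[0.60223887 0.05148459 0.048     ] [0.6077942  0.10410325 0.048     ] 83.973201182412
[0.55360928 0.04386498 0.048     ] [0.55931195 0.08989626 0.048     ] 82.93779193316739
[0.56404166 0.12791815 0.17500848] tool x yaw -79.86949715011993
tip edge in tool mm [ 3.76096573  0.34744829 45.00044535]
disc edge in tool mm [  7.57303253 -12.78954133   5.99537521]
disc edge in tool mm [ 7.5698     12.51126362  6.00571761]
[250.82728102 208.2279301 ]
[250.85815862 207.94694666]
(251.28571428571428, 209.14285714285714)
```

View pics/t5.png

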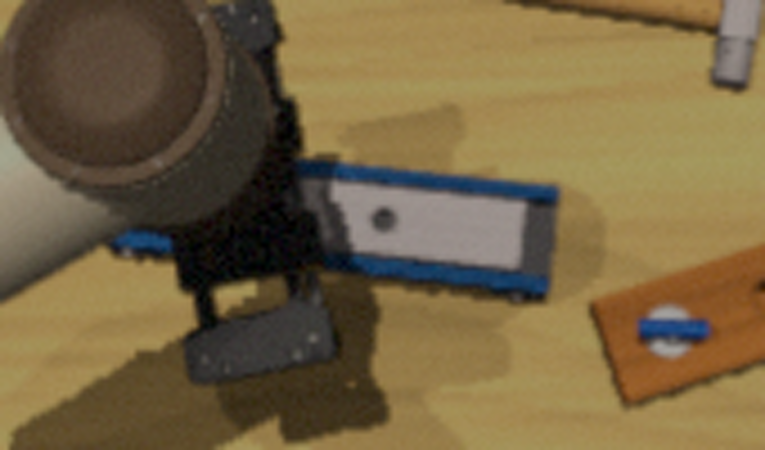

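```bash
python3 -m jog '[[1,-0.1,0,0,0,0],[2,-0.2,0,0,0,0],[2,-0.2,0,0,0,0],[1,-0.1,1,0,0,0],[0.2,0,1.5,0,0,0]]'
python3 -m jog '[[0,0,1.5,0,0,0],[0,0,1.5,0,0,0],[0,0,1.0,0,0,0],[0,0,0.6,0,0,0],[0,0,0.3,0,0,0]]'
python3 -m jog '[[0,0,0,0,0,0],[0,0,0,0,0,0],[0,0,0,0,0,0],[0,0,0,0,0,0],[0,0,0,0,0,0]]'
python3 - <<'E'
from h import *
import pickle
c=capture("wrist");t=capture("top");sd=capture("side");s=sense();pickle.dump((c,t,sd,s),open("w6.pkl","wb"))
save(c,"w6c",(200,130,310,250),5);save(sd,"s6",(215,120,305,220),6)
print(s['tcp_pos'])
E
```

```text
time_s: 8.52
tcp_pos: [0.5826, 0.067, 0.151]
ee_rot: [[0.175, -0.985, 0.004], [-0.985, -0.175, 0.001], [-0.0, -0.004, -1.0]]
wrist_force: [0.5, -0.8, -2.1]
gripper_width: 0.272
time_s: 8.93
tcp_pos: [0.5807, 0.0687, 0.0999]
ee_rot: [[0.177, -0.984, -0.002], [-0.984, -0.177, -0.001], [0.0, 0.002, -1.0]]
wrist_force: [0.0, 0.5, -1.1]
gripper_width: 0.271
time_s: 9.35
tcp_pos: [0.5815, 0.0694, 0.1017]
ee_rot: [[0.178, -0.984, 0.001], [-0.984, -0.178, 0.0], [-0.0, -0.001, -1.0]]
wrist_force: [-1.0, -0.4, -1.5]
gripper_width: 0.27
[0.58126175 0.06926771 0.1013579 ]
```

View pics/w6c.png

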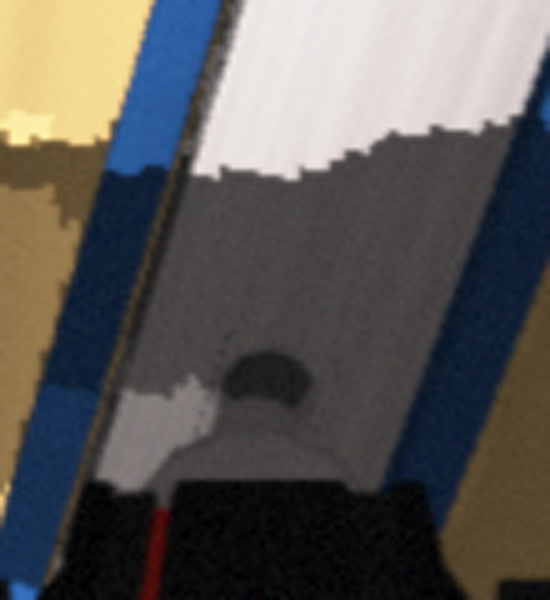

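View pics/s6.png

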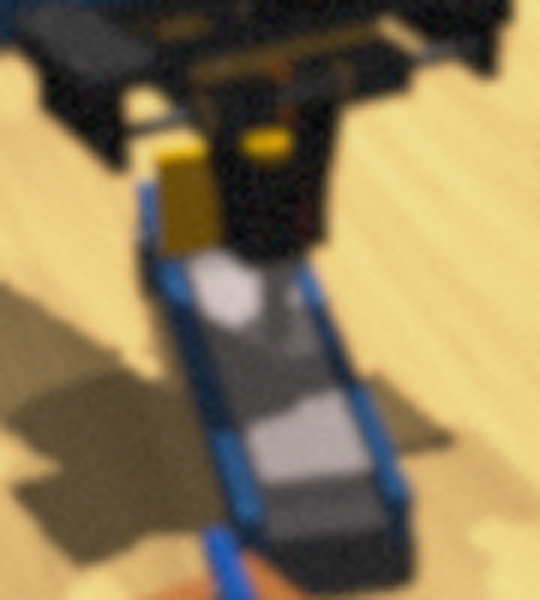

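```bash
python3 - <<'E'
from h import *
import pickle
c,t,sd,s=pickle.load(open("w6.pkl","rb"))
a=cv2.resize(c["frame"][190:235,230:275],None,fx=14,fy=14,interpolation=cv2.INTER_CUBIC)
a=cv2.convertScaleAbs(a,alpha=2.2)
R=s['ee_rot'];T=s['tcp_pos']
g=lambda p:((np.array(p)-[230,190]+.5)*14-.5)
for h,col in (((.5805,.069),(0,255,0)),):
    P=[g(proj(c,[h[0]+.00775*np.cos(k),h[1]+.00775*np.sin(k),.048])) for k in np.linspace(0,6.28,60)]
    cv2.polylines(a,[np.int32(P)],True,col,1)
for r,z,ox in((4.5,45,0),(7,39,0),(16,6,0)):
    P=[g(proj(c,T+R@np.array([ox+r*np.cos(k),r*np.sin(k),z])*.001)) for k in np.linspace(0,6.28,60)]
    cv2.polylines(a,[np.int32(P)],True,(255,0,0),1)
cv2.imwrite("pics/w6d.png",a[:,:,::-1])
E
```

```text
(no output)
```

View pics/w6d.png

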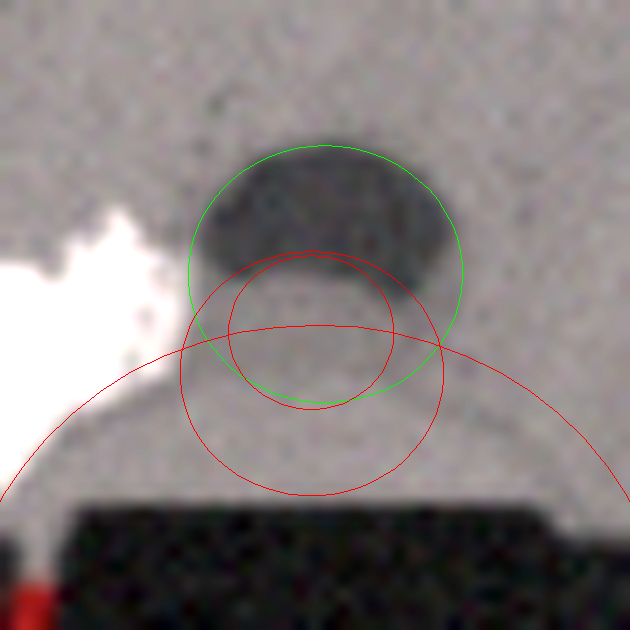

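The hole fit agrees with the image: the hole is centred at about (325,272) in this crop and the nose is about 0.8 mm to its left. I'll make a small correction, then lower gently while watching the force.

```bash
python3 -m jog '[[0.1,0.08,0,0,0,0],[0,0,0.3,0,0,0],[0,0,0.3,0,0,0],[0,0,0.3,0,0,0],[0,0,0.2,0,0,0]]'
python3 -m jog '[[0,0,0.1,0,0,0],[0,0,0.1,0,0,0],[0,0,0.1,0,0,0],[0,0,0,0,0,0],[0,0,0,0,0,0]]'
python3 - <<'E'
from h import *
c=capture("wrist");save(c,"w7c",(200,130,310,250),5);s=sense();print(s['tcp_pos'],s['wrist_force'])
E
```

```text
time_s: 9.92
tcp_pos: [0.5802, 0.0679, 0.0894]
ee_rot: [[0.177, -0.984, -0.001], [-0.984, -0.177, -0.0], [0.0, 0.001, -1.0]]
wrist_force: [-0.9, -0.1, -1.7]
gripper_width: 0.274
time_s: 10.33
tcp_pos: [0.5806, 0.0681, 0.0871]
ee_rot: [[0.178, -0.984, 0.0], [-0.984, -0.178, -0.0], [0.0, -0.0, -1.0]]
wrist_force: [-0.4, -0.3, -1.5]
gripper_width: 0.274
[0.58062234 0.06808998 0.08715576] [ 1.20029753 -0.21086093 -0.70981831]
```

View pics/w7c.png

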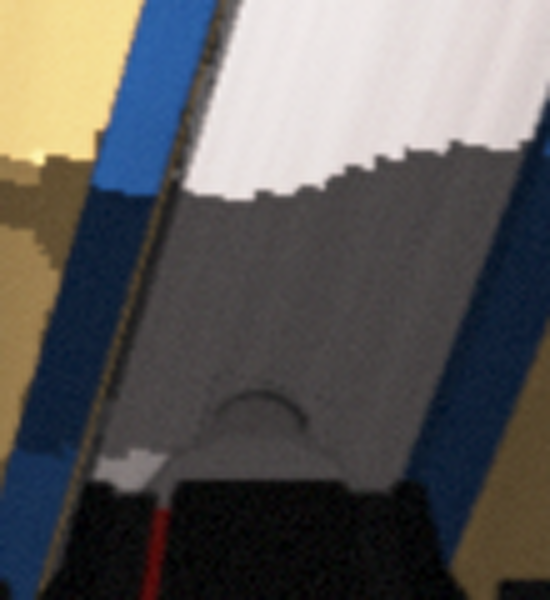

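The nose is inside the hole with an even dark rim at crop (262,400), and there is no contact force. Continuing down to the rail.

```bash
python3 -m jog '[[0,0,0.1,0,0,0],[0,0,0.1,0,0,0],[0,0,0.1,0,0,0],[0,0,0,0,0,0],[0,0,0,0,0,0]]'
python3 -m jog '[[0,0,0.1,0,0,0],[0,0,0.1,0,0,0],[0,0,0,0,0,0],[0,0,0,0,0,0],[0,0,0,0,0,0]]'
python3 -m jog '[[0,0,0.1,0,0,0],[0,0,0,0,0,0],[0,0,0,0,0,0],[0,0,0,0,0,0],[0,0,0,0,0,0]]'
```

```text
time_s: 10.8
tcp_pos: [0.5805, 0.068, 0.0839]
ee_rot: [[0.177, -0.984, -0.0], [-0.984, -0.177, -0.0], [0.0, 0.0, -1.0]]
wrist_force: [0.2, -0.8, -1.4]
gripper_width: 0.268
time_s: 11.22
tcp_pos: [0.5805, 0.0681, 0.082]
ee_rot: [[0.178, -0.984, -0.0], [-0.984, -0.178, -0.0], [0.0, 0.0, -1.0]]
wrist_force: [-0.1, 0.3, -1.9]
gripper_width: 0.269
time_s: 11.63
tcp_pos: [0.5806, 0.0681, 0.0811]
ee_rot: [[0.177, -0.984, 0.0], [-0.984, -0.177, -0.0], [0.0, -0.0, -1.0]]
wrist_force: [1.2, 0.1, -1.8]
gripper_width: 0.266
```

```bash
python3 -m jog '[[0,0,0.05,0,0,0],[0,0,0.05,0,0,0],[0,0,0,0,0,0],[0,0,0,0,0,0],[0,0,0,0,0,0]]'
python3 -m jog '[[0,0,0.05,0,0,0],[0,0,0,0,0,0],[0,0,0,0,0,0],[0,0,0,0,0,0],[0,0,0,0,0,0]]'
```

```text
time_s: 12.05
tcp_pos: [0.5805, 0.068, 0.08]
ee_rot: [[0.177, -0.984, -0.0], [-0.984, -0.177, -0.0], [0.0, 0.0, -1.0]]
wrist_force: [0.3, -0.4, -1.7]
gripper_width: 0.27
time_s: 12.47
tcp_pos: [0.5806, 0.068, 0.0799]
ee_rot: [[0.178, -0.984, 0.0], [-0.984, -0.178, -0.0], [0.0, -0.0, -1.0]]
wrist_force: [-2.2, -0.4, 1.7]
gripper_width: 0.271
```

Light contact: Fz went from -1.8 to +1.7 N and z stopped falling. I'll drag along the guide (tool -0.954, -0.299), watching Fz and z.

```bash
python3 -m jog '[[0,0,0.02,0,0,0],[-0.05,-0.015,0,0,0,0],[-0.05,-0.015,0,0,0,0],[-0.05,-0.015,0,0,0,0],[-0.05,-0.015,0,0,0,0]]'
python3 -m jog '[[-0.05,-0.015,0,0,0,0],[-0.05,-0.015,0,0,0,0],[-0.05,-0.015,0,0,0,0],[-0.05,-0.015,0,0,0,0],[-0.05,-0.015,0,0,0,0]]'
```

```text
time_s: 12.88
tcp_pos: [0.5806, 0.0691, 0.0798]
ee_rot: [[0.178, -0.984, -0.001], [-0.984, -0.178, -0.002], [0.002, 0.001, -1.0]]
wrist_force: [-1.4, -4.3, 5.4]
gripper_width: 0.269
time_s: 13.3
tcp_pos: [0.5808, 0.0713, 0.0798]
ee_rot: [[0.178, -0.984, -0.001], [-0.984, -0.178, -0.002], [0.002, 0.001, -1.0]]
wrist_force: [-1.9, -5.1, 4.9]
gripper_width: 0.27
```

```bash
python3 -m jog '[[-0.08,-0.025,0,0,0,0],[-0.08,-0.025,0,0,0,0],[-0.08,-0.025,0,0,0,0],[-0.08,-0.025,0,0,0,0],[-0.08,-0.025,0,0,0,0]]'
python3 -m jog '[[-0.08,-0.025,0,0,0,0],[-0.08,-0.025,0,0,0,0],[-0.08,-0.025,0,0,0,0],[-0.08,-0.025,0,0,0,0],[-0.08,-0.025,0,0,0,0]]'
python3 - <<'E'
from h import *
c=capture("wrist");save(c,"w8c",(200,130,310,250),5)
E
```

```text
time_s: 13.72
tcp_pos: [0.5814, 0.0754, 0.0798]
ee_rot: [[0.178, -0.984, -0.001], [-0.984, -0.178, -0.002], [0.002, 0.001, -1.0]]
wrist_force: [-1.3, -4.8, 4.8]
gripper_width: 0.269
time_s: 14.13
tcp_pos: [0.5819, 0.0796, 0.0798]
ee_rot: [[0.178, -0.984, -0.001], [-0.984, -0.178, -0.002], [0.002, 0.001, -1.0]]
wrist_force: [-1.3, -5.2, 5.9]
gripper_width: 0.27
```

View pics/w8c.png

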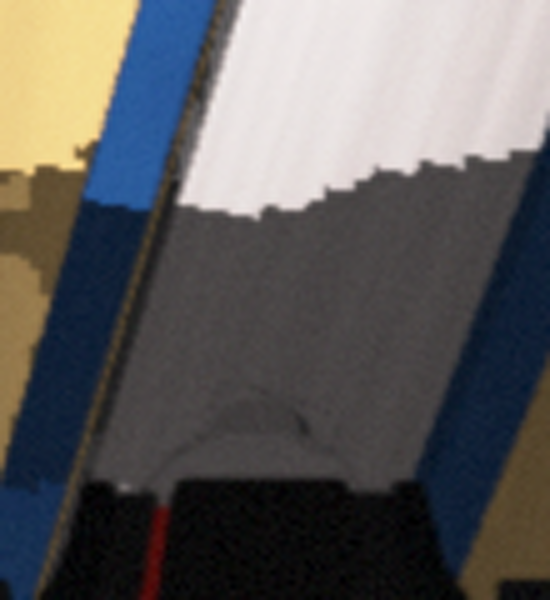

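The bar follows with a steady 5 N drag. Continuing.

```bash
python3 -m jog '[[-0.06,-0.019,0,0,0,0],[-0.06,-0.019,0,0,0,0],[-0.06,-0.019,0,0,0,0],[-0.06,-0.019,0,0,0,0],[-0.06,-0.019,0,0,0,0]]'
```

```text
time_s: 14.6
tcp_pos: [0.5823, 0.0827, 0.0798]
ee_rot: [[0.178, -0.984, -0.001], [-0.984, -0.178, -0.002], [0.002, 0.001, -1.0]]
wrist_force: [-1.5, -5.6, 6.2]
gripper_width: 0.269
```

```bash
python3 -m jog '[[-0.06,-0.019,0,0,0,0],[-0.06,-0.019,0,0,0,0],[-0.06,-0.019,0,0,0,0],[-0.06,-0.019,0,0,0,0],[-0.06,-0.019,0,0,0,0]]'
```

```text
time_s: 15.02
tcp_pos: [0.5827, 0.0858, 0.0798]
ee_rot: [[0.178, -0.984, -0.001], [-0.984, -0.178, -0.002], [0.002, 0.001, -1.0]]
wrist_force: [-0.9, -5.1, 6.6]
gripper_width: 0.269
```

```bash
python3 -m jog '[[-0.06,-0.019,0,0,0,0],[-0.06,-0.019,0,0,0,0],[-0.06,-0.019,0,0,0,0],[-0.06,-0.019,0,0,0,0],[-0.06,-0.019,0,0,0,0]]'
```

```text
time_s: 15.43
tcp_pos: [0.5831, 0.0889, 0.0798]
ee_rot: [[0.178, -0.984, -0.001], [-0.984, -0.178, -0.002], [0.002, 0.001, -1.0]]
wrist_force: [-2.2, -4.9, 6.1]
gripper_width: 0.271
```

```bash
python3 -m jog '[[-0.06,-0.019,0,0,0,0],[-0.06,-0.019,0,0,0,0],[-0.06,-0.019,0,0,0,0],[-0.06,-0.019,0,0,0,0],[-0.06,-0.019,0,0,0,0]]'
```

```text
time_s: 15.85
tcp_pos: [0.5835, 0.0921, 0.0798]
ee_rot: [[0.178, -0.984, -0.001], [-0.984, -0.178, -0.002], [0.002, 0.001, -1.0]]
wrist_force: [-1.7, -5.7, 5.1]
gripper_width: 0.27
```

```bash
python3 -m jog '[[-0.06,-0.019,0,0,0,0],[-0.06,-0.019,0,0,0,0],[-0.06,-0.019,0,0,0,0],[-0.06,-0.019,0,0,0,0],[-0.06,-0.019,0,0,0,0]]'
```

```text
time_s: 16.27
tcp_pos: [0.584, 0.0952, 0.0798]
ee_rot: [[0.178, -0.984, -0.001], [-0.984, -0.178, -0.002], [0.002, 0.001, -1.0]]
wrist_force: [-1.3, -5.7, 5.5]
gripper_width: 0.271
```

```bash
python3 -m jog '[[-0.06,-0.019,0,0,0,0],[-0.06,-0.019,0,0,0,0],[-0.06,-0.019,0,0,0,0],[-0.06,-0.019,0,0,0,0],[-0.06,-0.019,0,0,0,0]]'
```

```text
time_s: 16.68
tcp_pos: [0.5844, 0.0984, 0.0798]
ee_rot: [[0.178, -0.984, -0.001], [-0.984, -0.178, -0.002], [0.002, 0.001, -1.0]]
wrist_force: [-2.5, -5.8, 5.6]
gripper_width: 0.274
```

```bash
python3 -m jog '[[-0.06,-0.019,0,0,0,0],[-0.06,-0.019,0,0,0,0],[-0.06,-0.019,0,0,0,0],[-0.06,-0.019,0,0,0,0],[-0.06,-0.019,0,0,0,0]]'
```

```text
time_s: 17.1
tcp_pos: [0.5847, 0.1019, 0.0795]
ee_rot: [[0.177, -0.984, -0.001], [-0.984, -0.177, -0.002], [0.001, 0.001, -1.0]]
wrist_force: [-1.3, -4.5, 3.7]
gripper_width: 0.269
```

```bash
python3 -m jog '[[-0.06,-0.019,0,0,0,0],[-0.06,-0.019,0,0,0,0],[-0.06,-0.019,0,0,0,0],[-0.06,-0.019,0,0,0,0],[-0.06,-0.019,0,0,0,0]]'
```

```text
time_s: 17.52
tcp_pos: [0.585, 0.1063, 0.0785]
ee_rot: [[0.177, -0.984, -0.001], [-0.984, -0.177, 0.0], [-0.0, 0.001, -1.0]]
wrist_force: [-0.1, -1.6, -2.1]
gripper_width: 0.271
```

The nose dropped: z went from 0.0798 to 0.0785 and Fz fell to the pin's weight. The hole centre should be near here, so I'll lower in small steps.

```bash
python3 -m jog '[[0,0,0.05,0,0,0],[0,0,0.05,0,0,0],[0,0,0,0,0,0],[0,0,0,0,0,0],[0,0,0,0,0,0]]'
```

```text
time_s: 17.93
tcp_pos: [0.5852, 0.1062, 0.0782]
ee_rot: [[0.177, -0.984, -0.0], [-0.984, -0.177, 0.0], [-0.0, 0.0, -1.0]]
wrist_force: [-1.6, -0.4, -1.8]
gripper_width: 0.271
```

```bash
python3 -m jog '[[0,0,0.05,0,0,0],[0,0,0.05,0,0,0],[0,0,0,0,0,0],[0,0,0,0,0,0],[0,0,0,0,0,0]]'
```

```text
time_s: 18.35
tcp_pos: [0.5854, 0.1061, 0.0774]
ee_rot: [[0.177, -0.984, 0.0], [-0.984, -0.177, 0.0], [-0.0, -0.0, -1.0]]
wrist_force: [-0.3, -0.9, -0.4]
gripper_width: 0.267
```

```bash
python3 -m jog '[[0,0,0.05,0,0,0],[0,0,0.05,0,0,0],[0,0,0,0,0,0],[0,0,0,0,0,0],[0,0,0,0,0,0]]'
```

```text
time_s: 18.77
tcp_pos: [0.5854, 0.106, 0.0763]
ee_rot: [[0.177, -0.984, 0.0], [-0.984, -0.177, 0.0], [-0.0, -0.0, -1.0]]
wrist_force: [-1.3, -0.6, -1.3]
gripper_width: 0.27
```

```bash
python3 -m jog '[[0,0,0.05,0,0,0],[0,0,0.05,0,0,0],[0,0,0,0,0,0],[0,0,0,0,0,0],[0,0,0,0,0,0]]'
```

```text
time_s: 19.18
tcp_pos: [0.5853, 0.106, 0.0753]
ee_rot: [[0.177, -0.984, -0.0], [-0.984, -0.177, 0.0], [-0.0, 0.0, -1.0]]
wrist_force: [-0.5, -0.6, -1.6]
gripper_width: 0.268
```

```bash
python3 -m jog '[[0,0,0.05,0,0,0],[0,0,0.05,0,0,0],[0,0,0,0,0,0],[0,0,0,0,0,0],[0,0,0,0,0,0]]'
```

```text
time_s: 19.6
tcp_pos: [0.5854, 0.106, 0.0743]
ee_rot: [[0.177, -0.984, 0.0], [-0.984, -0.177, 0.0], [-0.0, -0.0, -1.0]]
wrist_force: [0.1, -2.4, -2.4]
gripper_width: 0.269
```

```bash
python3 -m jog '[[0,0,0.05,0,0,0],[0,0,0.05,0,0,0],[0,0,0,0,0,0],[0,0,0,0,0,0],[0,0,0,0,0,0]]'
```

```text
time_s: 20.02
tcp_pos: [0.5854, 0.106, 0.0733]
ee_rot: [[0.177, -0.984, 0.0], [-0.984, -0.177, 0.0], [-0.0, -0.0, -1.0]]
wrist_force: [0.1, -1.3, -2.2]
gripper_width: 0.268
```

```bash
python3 -m jog '[[0,0,0.1,0,0,0],[0,0,0.1,0,0,0],[0,0,0.1,0,0,0],[0,0,0.1,0,0,0],[0,0,0,0,0,0]]'
```

```text
time_s: 20.43
tcp_pos: [0.5853, 0.106, 0.069]
ee_rot: [[0.177, -0.984, -0.0], [-0.984, -0.177, -0.0], [-0.0, 0.0, -1.0]]
wrist_force: [0.0, -0.3, -2.2]
gripper_width: 0.268
```

```bash
python3 -m jog '[[0,0,0.1,0,0,0],[0,0,0.1,0,0,0],[0,0,0.1,0,0,0],[0,0,0.1,0,0,0],[0,0,0,0,0,0]]'
```

```text
time_s: 20.85
tcp_pos: [0.5853, 0.106, 0.0651]
ee_rot: [[0.177, -0.984, -0.0], [-0.984, -0.177, 0.0], [-0.0, 0.0, -1.0]]
wrist_force: [-0.7, -0.7, -1.3]
gripper_width: 0.269
```

```bash
python3 -m jog '[[0,0,0.1,0,0,0],[0,0,0.1,0,0,0],[0,0,0.1,0,0,0],[0,0,0.1,0,0,0],[0,0,0,0,0,0]]'
```

```text
time_s: 21.27
tcp_pos: [0.5853, 0.106, 0.0611]
ee_rot: [[0.177, -0.984, -0.0], [-0.984, -0.177, -0.0], [-0.0, 0.0, -1.0]]
wrist_force: [0.1, -0.2, -2.3]
gripper_width: 0.272
```

```bash
python3 -m jog '[[0,0,0.1,0,0,0],[0,0,0.1,0,0,0],[0,0,0.1,0,0,0],[0,0,0.1,0,0,0],[0,0,0,0,0,0]]'
```

```text
time_s: 21.68
tcp_pos: [0.5852, 0.106, 0.0571]
ee_rot: [[0.177, -0.984, -0.0], [-0.984, -0.177, -0.0], [-0.0, 0.0, -1.0]]
wrist_force: [-0.1, -0.6, -1.9]
gripper_width: 0.271
```

```bash
python3 -m jog '[[0,0,0.1,0,0,0],[0,0,0.1,0,0,0],[0,0,0.05,0,0,0],[0,0,0,0,0,0],[0,0,0,0,0,0]]'
```

```text
time_s: 22.1
tcp_pos: [0.5853, 0.106, 0.0547]
ee_rot: [[0.177, -0.984, -0.0], [-0.984, -0.177, -0.0], [0.0, 0.0, -1.0]]
wrist_force: [0.0, -0.2, -3.6]
gripper_width: 0.267
```

```bash
python3 -m jog '[[0,0,0.05,0,0,0],[0,0,0.05,0,0,0],[0,0,0,0,0,0],[0,0,0,0,0,0],[0,0,0,0,0,0]]'
```

```text
time_s: 22.52
tcp_pos: [0.5853, 0.1059, 0.054]
ee_rot: [[0.177, -0.984, -0.0], [-0.984, -0.177, -0.0], [0.0, 0.0, -1.0]]
wrist_force: [-2.5, -1.1, 0.1]
gripper_width: 0.272
```

```bash
python3 -m jog '[[0,0,0.05,0,0,0],[0,0,0.03,0,0,0],[0,0,0,0,0,0],[0,0,0,0,0,0],[0,0,0,0,0,0]]'
python3 - <<'E'
from h import *
c=capture("wrist");save(c,"w9c",(200,130,310,250),5);c=capture("side");save(c,"s9",(215,120,305,220),6)
E
```

```text
time_s: 22.93
tcp_pos: [0.5853, 0.1059, 0.0539]
ee_rot: [[0.178, -0.984, 0.0], [-0.984, -0.178, -0.0], [0.0, -0.0, -1.0]]
wrist_force: [-4.2, -0.5, 4.7]
gripper_width: 0.27
```

View pics/w9c.png

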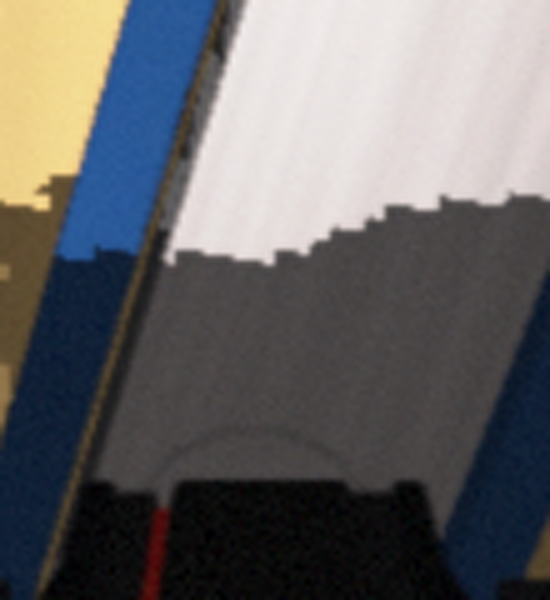

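View pics/s9.png

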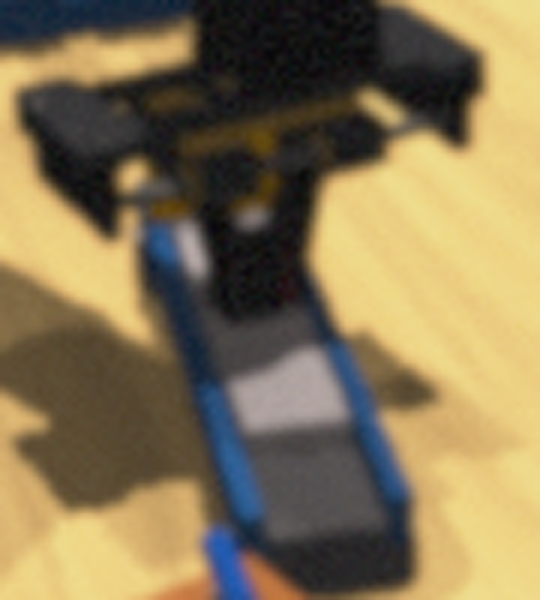

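Home: TCP z is 0.0539 as predicted, Fz shows contact, and the shoulder disc is flat on the bar. Releasing.

```bash
python3 -m jog '[[0,0,0,0,0,0],[0,0,0,0,0,0],[0,0,0,0,0,0],[0,0,0,0,0,0],[0,0,0,0,0,0]]' 5.5
python3 -m jog '[[0,0,0,0,0,0],[0,0,0,0,0,0],[0,0,0,0,0,0],[0,0,0,0,0,0],[0,0,0,0,0,0]]'
python3 - <<'E'
from h import *
c=capture("wrist");save(c,"w10c",(180,130,330,260),4.5)
E
```

```text
time_s: 23.45
tcp_pos: [0.5854, 0.1062, 0.0528]
ee_rot: [[0.177, -0.984, 0.0], [-0.984, -0.177, 0.0], [-0.0, -0.0, -1.0]]
wrist_force: [-0.4, 0.8, 0.3]
gripper_width: 0.562
time_s: 23.87
tcp_pos: [0.5853, 0.106, 0.053]
ee_rot: [[0.177, -0.984, 0.0], [-0.984, -0.177, 0.0], [-0.0, -0.0, -1.0]]
wrist_force: [-0.5, 0.5, 0.4]
gripper_width: 0.631
```

View pics/w10c.png

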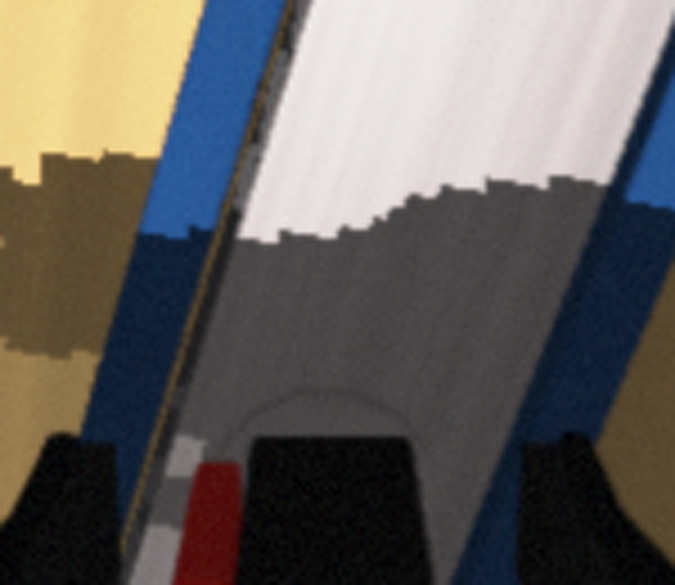

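The button sprang out (red plate at crop (208,520), now wide). Retreating straight up.

```bash
python3 -m jog '[[0,0,-0.5,0,0,0],[0,0,-1,0,0,0],[0,0,-1.5,0,0,0],[0,0,-2,0,0,0],[0,0,-3,0,0,0]]'
python3 -m jog '[[0,0,-3,0,0,0],[0,0,-3,0,0,0],[0,0,-2,0,0,0],[0,0,-1,0,0,0],[0,0,0,0,0,0]]'
python3 -m jog '[[0,0,0,0,0,0],[-2,0,0,0,0,0],[-3,0,0,0,0,0],[-1,0,0,0,0,0],[0,0,0,0,0,0]]'
python3 - <<'E'
from h import *
c=capture("wrist");save(c,"w11");s=capture("side");save(s,"s11",(215,80,345,300),2.7);save(c,"w11c",(180,80,310,250),4.5)
import pickle;pickle.dump(c,open("w11.pkl","wb"));print(sense()['time_s'])
E
```

```text
time_s: 24.33
tcp_pos: [0.584, 0.1055, 0.1327]
ee_rot: [[0.177, -0.984, -0.004], [-0.984, -0.177, -0.001], [0.001, 0.004, -1.0]]
wrist_force: [1.3, 0.7, 0.2]
gripper_width: 0.63
time_s: 24.75
tcp_pos: [0.5866, 0.1064, 0.2267]
ee_rot: [[0.178, -0.984, 0.006], [-0.984, -0.178, 0.002], [-0.001, -0.007, -1.0]]
wrist_force: [0.2, 0.0, -0.1]
gripper_width: 0.634
time_s: 25.17
tcp_pos: [0.5735, 0.1666, 0.2207]
ee_rot: [[0.18, -0.984, -0.004], [-0.984, -0.18, -0.002], [0.001, 0.004, -1.0]]
wrist_force: [-0.6, -0.5, 0.2]
gripper_width: 0.629
25.2667
```

View pics/w11.png

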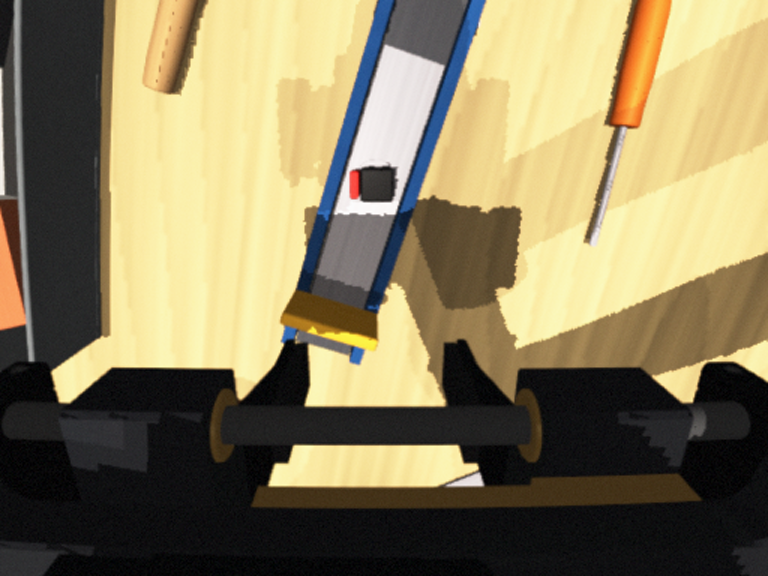

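View pics/s11.png

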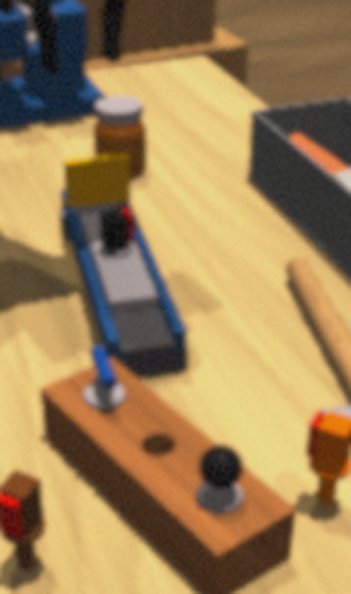

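The pin stands upright in the bar at (376,184), with its red button out at (354,184) and the stop plate moved forward. The knob, tee and tools look undisturbed. Handing in.

```bash
python3 - <<'E'
from station import finish_job
print(finish_job())
E
```

```text
the job is handed in; nothing more can be done
None
```

The stop bar is locked: the ball-lock pin is home in the rail, released, and its button has sprung out. I handed the job in at about 25 s of the 58 s limit.

- **Pick:** I took the black-headed pin with the red button from the middle rack hole. The grip measured about 23.5 mm, so the button stayed fully in the whole time.
- **Drag:** I lowered the nose through the bar hole until it rested on the rail. With about 7 N of downward force I dragged the bar about 38 mm, yellow plate leading. The nose then dropped: height fell 1.3 mm and the contact force vanished.
- **Seating:** The pin went down freely until its shoulder met the bar at the expected height (TCP z = 0.0539 m), with about 7 N of contact.
- **Last checks:** The closing pictures show the pin upright in the bar with its button out. The knob and tee pins are still in the rack, and the tools in view (hammer handle, screwdriver, jar) look undisturbed. No check failed. I did not tug the pin to test the lock, because the lugs sit hidden under the rail. I judged the lock by the seating height and the sprung-out button.
- **Disagreement:** The top and wrist cameras differed by about 2 mm on where the bar hole was. I used the wrist camera's position, and it fitted.

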